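# Clamp a brass blank in the crank fixture

### The arm

A 6-joint arm with a two-finger parallel gripper is mounted at the origin on the work surface. World frame = base frame: x ahead of the robot, y to its left, z up, the work surface at z = 0. Lengths are in mm, angles in rad, forces in N, time in s.
With the tool pointing down it reaches from about 350 to 775 mm from the base axis. Payload 7.3 kg.
Tool frame: the origin (TCP) lies on the centre line of the jaws, within the pads' length; the fingertips stand 17 mm ahead of it and the grasp point (between the pads) lies 2 mm behind it; z points along the fingers, y is the line along which they close (so a half turn about z gives the same grasp; the last joint's range is limited). The gripper opens to 92 mm and grips with 3 to 60 N. Pads are 19 mm wide; open, the fingers measure 130 mm over their backs; the gripper's body (75 mm by 190 mm) begins 47 mm behind the grasp point.
Start: joints at [1.183, 0.342, 1.524, -0, 1.275, -0.146], TCP at [125.695, 509.749, 243.741] pointing down, gripper open.
Joint ranges: [-2.53, 2.53], [-0.77, 2.02], [0.04, 2.7], [-1, 4.14], [0.28, 2.66], [-3.11, 3.11]. Speed limits (rad/s): [2.57, 2.57, 3.14, 3.14, 3.14, 3.14].

### API

Orientations are given as [roll, pitch, yaw] about the fixed x, y, z axes, in that order (R = Rz(yaw) Ry(pitch) Rx(roll)).
In Python, from plant import bot gives the robot as it stands. The module is installed in compiled form; this text tells all that it offers.
- The arm moves only by the shell command python3 -m pendant 'ROWS'. ROWS is JSON, a list of rows, each a list of 3 entries, a list of its own where there are three numbers: the shift along the world's x, y, z as a fraction of full scale, then the turn, a rotation vector about the world's x, y, z as a fraction of full scale, then the opening, from -1 (shut) to 1 (fully open), so that 0 is half open. In form: [[[tx, ty, tz], [rx, ry, rz], claw], ...]. A call has exactly 10 rows; each row shifts and turns the commanded pose from where the row before left it; what a row does not reach is not made up. Full scale, the value 1, is 30 mm for a shift and 0.12 rad for a turn. A row lasts 1/12 s, in which the tool goes at most 41.7 mm and 7.16 degrees, less where a joint would pass 70% of its speed; a pose out of reach is approached as far as the arm can. A call with a number of a shift or a turn outside -1 to 1 is refused whole. A call with a gripper value outside its range is refused whole. The fingers move at their own pace and stop on an object; the grip force is fixed at half the most. Time passes only in rows, so rows that do not move let the fingers close, or fill a call up. It gives the time, the measured TCP pose, the force, the opening and the grip force at its end, in the units of the state.
- bot.get_obs(): the state, without advancing time (a new reading comes with each control period).
- bot.capture(name): name is "side" or "top"; returns the picture (420x560x3 uint8, blue, green, red); there is no depth.
- bot.camera_params(name): a dict with "fovy" (degrees; the focal length in pixels is half the picture's height over the tangent of half this angle, whatever the lens; pixels are square), "cx", "cy" (the principal point, pixels), "distortion" ([k1, k2, p1, p2, k3] as OpenCV has them; the pictures are not rectified), "camera_from_world" (4x4, takes a point from world to camera coordinates). Camera axes: x right, y down, z forward; pixel columns grow to the right and rows downward; lengths in mm; the calibration is good to about 2 mm. A picture is of the moment at which its call begins. camera_params takes no time and is no camera call.
- bot.close_job(): hands the job in; it is judged then, once.
The state is a dict: "time": time; "joint_positions": joint angles; "dq": joint speeds; "tau": joint torques, N m; "tool_pos": TCP position; "tcp_rot": TCP orientation; "contact_force": force on the tool from outside, world axes, zero at the start; "moment": the same for the moment, N m; "grip_width": finger opening in mm; "finger_force": force on a finger pad.
Only numpy, scipy, OpenCV 4.12 (cv2) and the standard library are available. Lean on these libraries where they do the work, as an engineer would, in place of code of your own. Each camera call takes 0.05 s, during which the arm holds its last target. There are 200 camera calls.

### The job

Pick up the brass blank and set it flat in the channel of the grey clamping fixture, its long side along the channel, between the blue jaw and the steel stop. Then take the red loose sleeve of the crank between the fingers and wind the crank clockwise (seen from above), keeping hold of the sleeve for as long as the crank turns, until the jaw has pushed the blank against the stop and you feel it bite: clamped firmly, but not overtightened, which would mark the blank. Let go, leave the blank clamped, and do not disturb the tin, the oil bottle or the screwdriver.

Things in the scene. Friction and masses are not known exactly. Their poses are not given: they have to be found in the camera images.
- blank: loose brass block, 30 mm along its x, 50 mm along its y, 44 mm tall, about 0.45 kg, a dark dot on top; origin at the centre of its underside. It lies on the bench to the robot's left. It goes into the fixture with its y along the fixture's y, either way round.
- fixture: fixed grey clamp, base plate 130 (x) by 360 (y) by 30 mm high, yaw up to 0.3 rad either way; origin on the bench; plate from y = -190 to 170 mm. Channel: floor 30 mm above the bench, between two rails 5 mm high, 36 mm apart, y = -45 to 160 mm, centred on x = 0. Green gearbox 74 mm high at y < -77 mm carries the crank. Every part is within 160 mm of the bench.
- nest (a point): point on the channel floor, 30 mm above the bench, fixture x = 0, y = 67 mm: a good place for the blank's origin, clear of jaw and stop at every start; axes as the fixture's. Beyond it the steel stop (56 mm wide, top 66 mm above the bench) crosses the channel; it is adjustable, its face anywhere from fixture y = 109 to 121 mm, and no sensor reports it: feel for it.
- jaw: blue sliding jaw faced with black rubber, 52 mm wide, top 70 mm above the bench; origin at the middle of the facing (looks to the fixture's +y), 32 mm above the bench, at fixture y = -21 mm + 10 mm per rad of crank. It moves only with the crank. The facing gives 1 mm per 10 N. Aim for about 20 N of clamping: above 10 N after letting go, never over 40 N.
- hub (a point): point on the crank's vertical axis at the height of the crank arm, 90 mm above the bench, at fixture x = 0, y = -120 mm; fixed, axes as the fixture's. At crank angle a the arm points to the fixture direction (cos a, -sin a, 0).
- crank (a joint): crank angle, rad; starts at 0 to 1.5, range 0 to 11.5, grows clockwise seen from above and closes the jaw, 10 mm per rad. Steady drag of 0.35 N m: about 6.4 N along the circle at the sleeve while it turns; it stays where it is left. Once the blank is squeezed against the stop, each 10 N of clamping adds 1.8 N at the sleeve, so about 10 N of hand force is right.
- sleeve: red upright grip sleeve with black grooves on the end of the crank arm, 24 mm diameter, 54 mm tall, 97 to 151 mm above the bench; origin at its middle, 124 mm above the bench, 55 mm from the crank's axis. It spins freely on its pin, so the hand need not turn with the crank. A thin cap above it ends at 156 mm.
- tin: bystander: round jar with a yellow cap, 56 mm diameter, 55 mm tall; origin at the centre of its underside. It stands to the robot's left about 13 cm from the blank; the two may have swapped places.
- oil: bystander: oil bottle, 48 mm diameter, 130 mm tall, red cap, beyond the fixture; origin at the centre of its underside.
- driver: bystander: screwdriver lying on the bench to the robot's right.
Things that resemble listed ones, but are neither listed nor needed, are in the scene too. Several things look just like the blank: the one meant starts farthest to the robot's right.

How it is judged:
By the outcome, as a careful person would: the job done as asked, in the order asked, and still so for the second after the job is handed in, with the robot touching nothing.
It also fails if it takes over 72 s, if anything falls off the work surface, if the arm or the gripper's body presses on something with over 40 N, if the wrist force passes 120 N, or if a joint passes its speed limit or range.

## Working session

There is one attempt and no reset: what is moved stays moved. The work goes in short steps, Python scripts to look and compute and a shell command to move; the robot and the scene stay as the last step left them, time stands still between calls to the robot, and variables do not carry over. Pictures are saved under pics/ and viewed, at most 10 in all, crops included, and the job is handed in when it is done.

```bash
mkdir -p pics
cat > h.py <<'E'
import numpy as np, cv2
from plant import bot
def cam(n):
    p=bot.camera_params(n); f=210/np.tan(np.radians(p["fovy"])/2)
    return np.array([[f,0,p["cx"]],[0,f,p["cy"]],[0,0,1.]]),np.array(p["distortion"],float),np.array(p["camera_from_world"],float)
def ray(n,uv):
    K,d,T=cam(n); q=cv2.undistortPoints(np.array(uv,float).reshape(-1,1,2),K,d).reshape(-1,2)
    R,t=T[:3,:3],T[:3,3]; return -R.T@t,np.c_[q,np.ones(len(q))]@R
def onz(n,uv,z):
    o,v=ray(n,uv); return o+v*((z-o[2])/v[:,2])[:,None]
def proj(n,P):
    K,d,T=cam(n); return cv2.projectPoints(np.array(P,float).reshape(-1,1,3),cv2.Rodrigues(T[:3,:3])[0],T[:3,3],K,d)[0].reshape(-1,2)
E
python3 - <<'E'
from h import *
o=bot.get_obs(); print(o)
for n in("top","side"):
    cv2.imwrite(f"pics/{n}0.png",bot.capture(n)); K,d,T=cam(n); print(n,K,d,-T[:3,:3].T@T[:3,3],T[:3,:3])
E
```

```text
{'time': 0.0, 'joint_positions': array([ 1.18298261e+00,  3.42729591e-01,  1.52502948e+00, -3.29971358e-05,
        1.27536331e+00, -1.45991232e-01]), 'dq': array([-8.73878047e-04,  7.31942926e-04, -1.74101801e-03, -5.69711988e-04,
       -2.04367788e-03, -6.38237111e-05]), 'tau': array([-7.61681604e-04, -4.31236017e+01, -2.44213718e+01,  7.16509810e-02,
        5.60320972e-02, -9.54563370e-05]), 'tool_pos': array([125.56184655, 509.37467033, 243.03701494]), 'tcp_rot': array([-3.14007461e+00, -1.91317546e-04,  2.89977965e+00]), 'contact_force': array([ 0.19577231, -0.57239997,  0.70948333]), 'moment': array([-0.01794867,  0.0048297 , -0.02804701]), 'finger_force': 0.0, 'grip_width': 91.88998207871504}
top [[405.58813187   0.         281.09254533]
 [  0.         405.58813187 209.00029876]
 [  0.           0.           1.        ]] [-0.01151018  0.          0.          0.          0.        ] [ 397.42082251  -37.09747002 1273.22501845] [[-0.01696358 -0.99980368 -0.01023861]
 [-0.99292235  0.01804893 -0.11738585]
 [ 0.1175476   0.00817486 -0.9930336 ]]
side [[507.38102018   0.         287.78665975]
 [  0.         507.38102018 210.24292346]
 [  0.           0.           1.        ]] [-0.16389748  0.          0.          0.          0.        ] [ 419.70889548 1000.04502061  906.59136171] [[-0.99028486 -0.13893031 -0.00585291]
 [-0.08231984  0.61965283 -0.78054712]
 [ 0.11206843 -0.77248219 -0.62506954]]
```

View pics/top0.png

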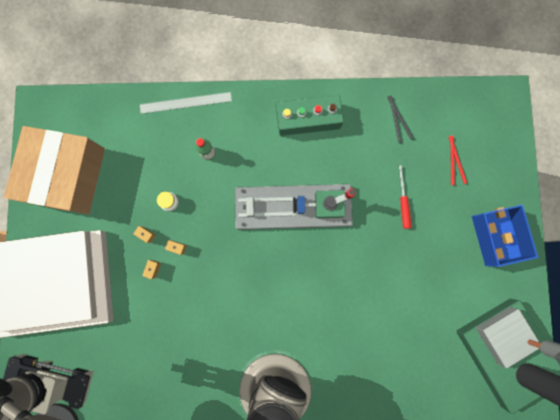

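View pics/side0.png

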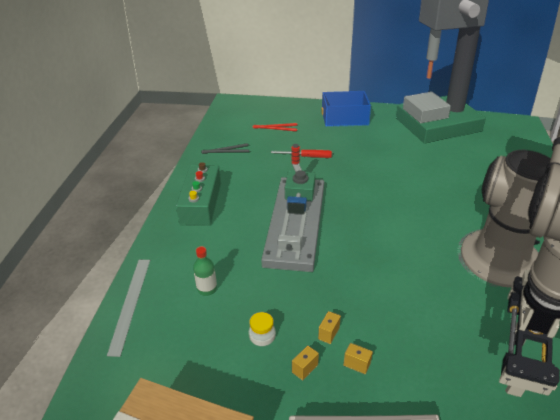

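Candidates in the top view: brass blocks at (143,234), (175,247) and (150,269), plus small brownish pieces in the blue tray at about (500,215), (508,238). The tray is not the open bench on the robot's left. Of the three on the left, (175,247) is farthest right. The sleeve is at (350,193), the jaw at (300,204), the stop at (247,206), the tin at (167,201) and the oil at (204,148). Next I check with a crop and measure.

Run:
```python
from h import *
t=cv2.imread("pics/top0.png"); s=cv2.imread("pics/side0.png")
a=cv2.resize(t[170:290,120:370],None,fx=3.2,fy=3.2,interpolation=cv2.INTER_CUBIC)
cv2.imwrite("pics/crop1.png",a)
b=cv2.resize(s[140:380,220:400],None,fx=2.4,fy=2.4,interpolation=cv2.INTER_CUBIC)
cv2.imwrite("pics/crop2.png",b)
h=cv2.cvtColor(t,cv2.COLOR_BGR2HSV)
# brass tops
def comps(m,amin):
    for c in cv2.findContours(m,cv2.RETR_EXTERNAL,cv2.CHAIN_APPROX_NONE)[0]:
        if cv2.contourArea(c)>amin: yield c
for n,im in(("top",t),("side",s)):
    h=cv2.cvtColor(im,cv2.COLOR_BGR2HSV)
    m=cv2.inRange(h,(10,110,150),(24,255,255))
    for c in comps(m,60):
        P=onz(n,c.reshape(-1,2),44)[:,:2].astype(np.float32); r=cv2.minAreaRect(P)
        print(n,c.reshape(-1,2).mean(0).round(),r)
h=cv2.cvtColor(t,cv2.COLOR_BGR2HSV)
# grey plate region: low saturation within ROI
m=np.zeros(h.shape[:2],np.uint8); m[175:240,225:365]=cv2.inRange(h,(0,0,60),(180,70,255))[175:240,225:365]
c=max(comps(m,200),key=cv2.contourArea); P=onz("top",c.reshape(-1,2),30)[:,:2].astype(np.float32); print("plate",cv2.minAreaRect(P))
for n,im,roi in(("top",t,(170,215,335,365)),("side",s,(140,185,285,308))):
    h=cv2.cvtColor(im,cv2.COLOR_BGR2HSV); y0,y1,x0,x1=roi
    m=np.zeros(h.shape[:2],np.uint8); m[y0:y1,x0:x1]=(cv2.inRange(h,(0,130,60),(8,255,255))|cv2.inRange(h,(172,130,60),(180,255,255)))[y0:y1,x0:x1]
    ys,xs=np.nonzero(m); print(n,"sleeve",xs.mean(),ys.mean(),len(xs),xs.min(),xs.max(),ys.min(),ys.max(),onz(n,[[xs.mean(),ys.mean()]],124))
```

```text
top [150. 269.] ((368.46661376953125, 372.22491455078125), (29.81275177001953, 48.64786148071289), 71.07562255859375)
top [174. 247.] ((434.0179138183594, 298.1334228515625), (50.39511489868164, 29.36105728149414), 70.95208740234375)
top [143. 234.] ((474.6977844238281, 395.822998046875), (49.33951950073242, 29.923633575439453), 56.23932647705078)
top [ 66. 172.] ((672.9100341796875, 639.4663696289062), (77.54753875732422, 231.88201904296875), 78.72821807861328)
top [ 25. 163.] ((701.4835815429688, 774.6627807617188), (70.10845947265625, 230.1044158935547), 78.80924224853516)
side [184. 407.] ((680.1762084960938, 559.4884033203125), (79.69227600097656, 239.666015625), 78.6207046508789)
side [303. 362.] ((477.9317321777344, 408.3187561035156), (74.59589385986328, 36.29541015625), 68.81503295898438)
side [357. 358.] ((370.26715087890625, 386.79132080078125), (55.243858337402344, 50.85299301147461), 72.49691009521484)
side [328. 327.] ((435.53076171875, 314.36328125), (78.96429443359375, 33.08646774291992), 78.44430541992188)
plate ((552.3834228515625, -71.93180847167969), (134.12319946289062, 376.8428039550781), 0.6264486908912659)
top sleeve 348.53125 194.625 32 346 353 190 197 [[ 571.36362058 -221.28635878  124.        ]]
side sleeve 297.44444444444446 154.30864197530863 162 292 307 146 163 [[ 568.21561715 -224.88409352  124.        ]]
```

View pics/crop1.png

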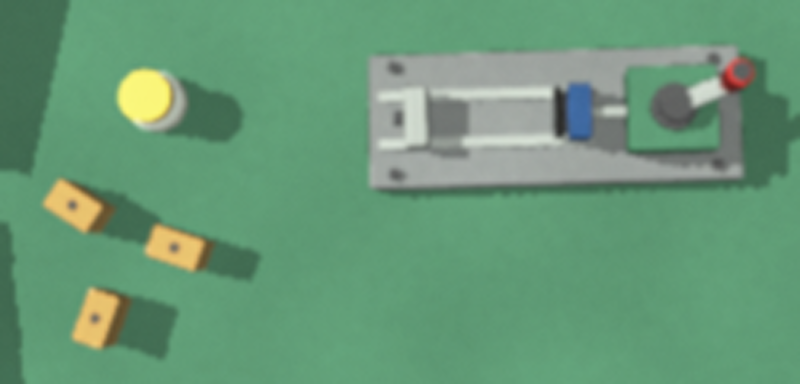

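View pics/crop2.png

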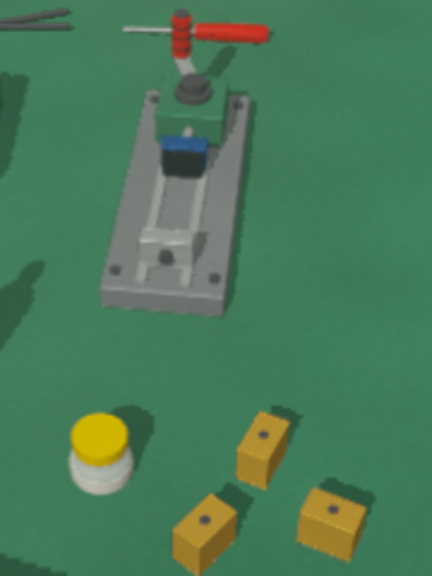

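The crop confirms the middle block, dark dot at top pixel (174,247), is farthest right of the three loose ones. The fixture lies nearly square to the world, with its stop toward the robot's left. Now I compute the fixture pose and targets.

Run:
```python
from h import *
f=lambda x,y:np.array([120+(x-1.1)/3.2,170+(y-1.1)/3.2])
L=lambda pts,z:onz("top",[f(*p) for p in pts],z)[:,:2]
C=L([(370,57),(740,47),(743,180),(370,188)],30); print("corners TL TR BR BL",C.round(1))
print("lens",np.linalg.norm(C[1]-C[0]),np.linalg.norm(C[2]-C[3]),np.linalg.norm(C[3]-C[0]),np.linalg.norm(C[2]-C[1]))
for a,b in((1,0),(2,3)):
    d=C[a]*-1+C[b]; print("yaw",np.arctan2(-d[0],d[1]))
r=L([(380,97),(553,92)],35);d=r[0]-r[1];print("rail yaw",np.arctan2(-d[0],d[1]))
r=L([(385,147),(550,141)],35);d=r[0]-r[1];print("rail yaw",np.arctan2(-d[0],d[1]))
c=C.mean(0)
print("center",c,"stop face",L([(427,88),(428,146)],66),"jaw face",L([(556,88),(556,136)],70),"hub",L([(675,106)],100),"cap",L([(740,72)],156), "dot",L([(174,247)],44))
tin=onz("top",[f(145,97)],55);print("tin",tin)
s=lambda x,y:np.array([220+(x-.7)/2.4,140+(y-.7)/2.4])
print("side plate near corners",onz("side",[s(104,290),s(224,302)],30),"hub",onz("side",[s(194,84)],100),"cap",onz("side",[s(181,13)],156),"dot",onz("side",[s(264,435)],44))
```

```text
corners TL TR BR BL [[ 614.6  114.5]
 [ 617.7 -244.9]
 [ 488.4 -243. ]
 [ 487.1  114.9]]
lens 359.3834862077003 357.9068649638376 127.51117139003112 129.3014750286782
yaw 0.008668391266045143
yaw 0.003739948839827038
rail yaw 0.010720247877215264
rail yaw 0.018511560430450394
center [551.96157407 -64.61345088] stop face [[577.74924738  56.50105743]
 [522.89507594  56.04972041]] jaw face [[574.91591402 -64.69740204]
 [529.70057383 -63.76873523]] hub [[ 551.92790302 -172.03210239]] cap [[ 573.3444176  -223.01529148]] dot [[433.39177178 299.29175491]]
tin [[575.73538147 325.96884247  55.        ]]
side plate near corners [[609.78158891 121.17891304  30.        ]
 [485.90871656 122.11545872  30.        ]] hub [[ 551.08422924 -158.46797283  100.        ]] cap [[ 574.63377411 -221.95877478  156.        ]] dot [[432.00715537 299.52462397  44.        ]]
```

```bash
python3 -m pendant '[[[0.9,-0.7,0],[0,0,-1],1],[[1,-0.7,0],[0,0,-1],1],[[1,-0.7,0],[0,0,-1],1],[[1,-0.7,0],[0,0,-1],1],[[1,-0.7,0],[0,0,-1],1],[[1,-0.7,0],[0,0,-1],1],[[1,-0.7,0],[0,0,-1],1],[[1,-0.7,0],[0,0,-1],1],[[1,-0.7,0],[0,0,-1],1],[[1,-0.7,0],[0,0,-1],1]]'
```

```text
time: 0.93
tool_pos: [423.8, 298.3, 243.5]
tcp_rot: [-3.141, 0.0, 1.694]
contact_force: [0.1, 1.6, -0.1]
grip_width: 91.7
finger_force: 0.0
```

```bash
python3 -m pendant '[[[0.08,0,-0.9],[0,0,-0.95],1],[[0.08,0,-0.9],[0,0,-0.95],1],[[0.08,0,-0.9],[0,0,-0.95],1],[[0.08,0.03,-0.9],[0,0,-0.95],1],[[0,0,-0.9],[0,0,0],1],[[0,0,-0.9],[0,0,0],1],[[0,0,-0.9],[0,0,0],1],[[0,0,-0.5],[0,0,0],1],[[0,0,-0.28],[0,0,0],1],[[0,0,0],[0,0,0],1]]'
python3 - <<'E'
from h import *
for n in("top","side"):
    im=bot.capture(n); cv2.imwrite(f"pics/{n}1.png",im)
s=cv2.imread("pics/side1.png")[250:400,260:420]; t=cv2.imread("pics/top1.png")[200:290,110:240]
cv2.imwrite("pics/c3.png",np.hstack([cv2.resize(s,(400,375),interpolation=2),cv2.resize(t,(400,375),interpolation=2)]))
E
```

```text
time: 1.77
tool_pos: [431.2, 300.1, 29.5]
tcp_rot: [-3.139, 0.003, 1.244]
contact_force: [0.4, 0.1, -0.1]
grip_width: 91.9
finger_force: 0.0
```

View pics/c3.png

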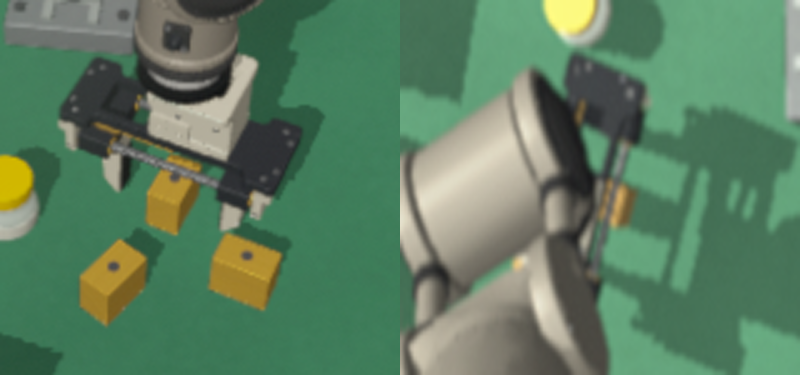

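The side crop shows the right blank (dot at crop (175,177)) standing between the open fingers, with the neighbours and tin clear. Close and lift.

```bash
Z='[[0,0,0],[0,0,0],-1]'; python3 -m pendant '[[[0,0,0.03],[0,0,0],-1],[[0,0,0],[0,0,0],-1],[[0,0,0],[0,0,0],-1],[[0,0,0],[0,0,0],-1],[[0,0,0],[0,0,0],-1],[[0,0,0],[0,0,0],-1],[[0,0,0],[0,0,0],-1],[[0,0,0],[0,0,0],-1],[[0,0,0],[0,0,0],-1],[[0,0,0],[0,0,0],-1]]'
```

```text
time: 2.7
tool_pos: [432.7, 300.7, 32.3]
tcp_rot: [3.141, -0.0, 1.244]
contact_force: [1.2, -0.0, -4.3]
grip_width: 30.0
finger_force: 19.2
```

```bash
python3 -m pendant '[[[0,0,0.6],[0,0,0],-1],[[0,0,1],[0,0,0],-1],[[0.4,-0.8,1],[0,0,0.35],-1],[[0.4,-0.8,1],[0,0,0.35],-1],[[0.4,-1,0.6],[0,0,0.35],-1],[[0.4,-1,0],[0,0,0.35],-1],[[0.4,-1,0],[0,0,0.35],-1],[[0.4,-1,0],[0,0,0.35],-1],[[0.4,-1,0],[0,0,0.35],-1],[[0.4,-1,0],[0,0,0.35],-1]]'
python3 -m pendant '[[[0.4,-0.8,0],[0,0,0],-1],[[0.2,-0.6,0],[0,0,0],-1],[[0.1,-0.3,0],[0,0,0],-1],[[0,0,0],[0,0,0],-1],[[0,0,0],[0,0,0],-1],[[0,0,0],[0,0,0],-1],[[0,0,0],[0,0,0],-1],[[0,0,0],[0,0,0],-1],[[0,0,0],[0,0,0],-1],[[0,0,0],[0,0,0],-1]]'
python3 - <<'E'
from h import *
for n in("top","side"):
    im=bot.capture(n); cv2.imwrite(f"pics/{n}2.png",im)
s=cv2.imread("pics/side2.png")[120:300,200:400]; t=cv2.imread("pics/top2.png")[150:270,220:380]
cv2.imwrite("pics/c4.png",np.hstack([cv2.resize(s,(400,360),interpolation=2),cv2.resize(t,(400,300),interpolation=2)[:300] if 0 else cv2.resize(t,(400,360),interpolation=2)]))
E
```

```text
time: 3.53
tool_pos: [527.8, 71.1, 157.4]
tcp_rot: [-3.139, -0.0, 1.582]
contact_force: [1.2, 0.6, -4.6]
grip_width: 29.8
finger_force: 30.0
time: 4.37
tool_pos: [549.2, 22.2, 158.3]
tcp_rot: [3.141, -0.0, 1.581]
contact_force: [-0.0, -0.2, -5.0]
grip_width: 30.0
finger_force: 30.0
```

View pics/c4.png

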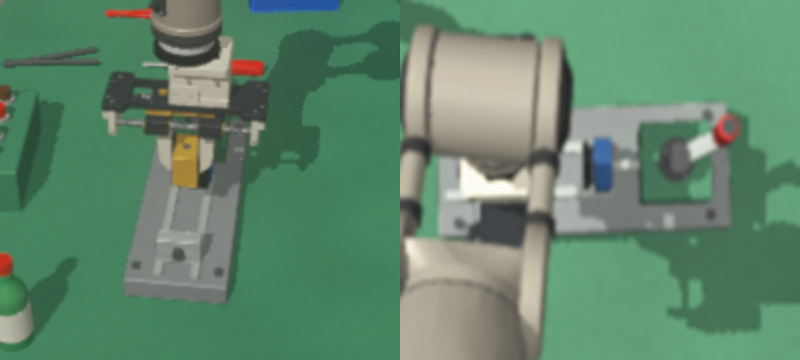

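Side crop: the blank is level and upright over the channel, centred near crop (186,160), with the stop at (180,240). Top crop: jaw at (603,165), sleeve unchanged. I do one quick check of the channel centre line from the side view.

Run:
```python
from h import *
s=cv2.imread("pics/side0.png"); g=cv2.cvtColor(s,cv2.COLOR_BGR2HSV)
f=lambda x,y:np.array([220+(x-.7)/2.4,140+(y-.7)/2.4])
print("stop",onz("side",[f(141,230),f(193,232)],66)); print("jaw",onz("side",[f(162,148),f(208,150)],70))
m=np.zeros(g.shape[:2],np.uint8); m[195:215,284:310]=cv2.inRange(g,(100,120,60),(125,255,255))[195:215,284:310]
x,y,w,h=cv2.boundingRect(m); print("jaw blue",x,y,w,h,onz("side",[[x,y+h-1],[x+w-1,y+h-1]],70))
for r in (222,226):  # rail brightness profile rows
    print(r,[int(v) for v in g[r,270:325,2]])
```

```text
stop [[579.46706324  64.34539043  66.        ]
 [525.48110898  60.29528633  66.        ]]
jaw [[576.56272897 -71.52679337  70.        ]
 [524.92140547 -74.68213631  70.        ]]
jaw blue 287 197 20 8 [[575.50775625 -60.0634424   70.        ]
 [525.05183798 -66.76259667  70.        ]]
222 [122, 123, 125, 125, 126, 125, 126, 125, 125, 127, 127, 127, 127, 136, 151, 156, 154, 130, 123, 126, 127, 128, 128, 128, 128, 129, 128, 128, 127, 128, 135, 149, 156, 156, 143, 122, 123, 128, 128, 128, 128, 129, 128, 128, 128, 128, 129, 126, 106, 88, 89, 93, 115, 122, 122]
226 [123, 124, 126, 125, 125, 125, 125, 126, 127, 127, 127, 127, 135, 149, 155, 153, 134, 116, 123, 128, 128, 129, 129, 129, 130, 131, 130, 130, 130, 132, 144, 153, 155, 150, 127, 125, 129, 129, 129, 130, 130, 129, 129, 130, 130, 130, 129, 119, 94, 87, 90, 95, 116, 123, 124]
```

```bash
python3 - <<'E'
from h import *
print(onz("side",[[285,222],[302.3,222],[284,226],[301.9,226]],35))
E
python3 -m pendant '[[[0.07,-0.15,-0.3],[0,0,0],-1],[[0,-0.14,-0.7],[0,0,0],-1],[[0,0,-0.7],[0,0,0],-1],[[0,0,-0.6],[0,0,0],-1],[[0,0,-0.4],[0,0,0],-1],[[0,0,-0.1],[0,0,0],-1],[[0,0,0],[0,0,0],-1],[[0,0,0],[0,0,0],-1],[[0,0,0],[0,0,0],-1],[[0,0,0],[0,0,0],-1]]'
```

```text
[[576.375035   -26.35985957  35.        ]
 [530.57036972 -32.45429284  35.        ]
 [576.64194209  -9.71837737  35.        ]
 [529.69456963 -15.96902619  35.        ]]
time: 5.3
tool_pos: [552.1, 12.8, 75.2]
tcp_rot: [3.14, 0.0, 1.58]
contact_force: [-0.8, 0.3, -4.0]
grip_width: 30.2
finger_force: 30.0
```

```bash
python3 -m pendant '[[[0,0,-0.1],[0,0,0],-1],[[0,0,-0.1],[0,0,0],-1],[[0,0,-0.06],[0,0,0],-1],[[0,0,-0.06],[0,0,0],-1],[[0,0,-0.06],[0,0,0],-1],[[0,0,-0.02],[0,0,0],-1],[[0,0,-0.02],[0,0,0],-1],[[0,0,0],[0,0,0],-1],[[0,0,0],[0,0,0],-1],[[0,0,0],[0,0,0],-1]]'
```

```text
time: 6.13
tool_pos: [551.3, 13.0, 62.2]
tcp_rot: [3.141, 0.0, 1.58]
contact_force: [-2.9, 1.1, 5.7]
grip_width: 30.1
finger_force: 30.0
```

Seated at 62 with a light load. Open and rise.

```bash
python3 -m pendant '[[[0,0,0],[0,0,0],0.3],[[0,0,0],[0,0,0],0.3],[[0,0,0],[0,0,0],0.3],[[0,0,0],[0,0,0],0.3],[[0,0,0],[0,0,0],0.3],[[0,0,0.3],[0,0,0],0.3],[[0,0,0.8],[0,0,0],0.3],[[0,0,1],[0,0,0],0.3],[[0,0,1],[0,0,0],0.3],[[0,0,1],[0,0,0],0.3]]'
python3 -m pendant '[[[0,-0.8,1],[0,0,0],0.3],[[0,-1,0],[0,0,0],0.3],[[0,-1,0],[0,0,0],0.3],[[0,-1,0],[0,0,0],0.3],[[0,-1,0],[0,0,0],0.3],[[0.2,-1,0],[0,0,0],0.3],[[0.3,-1,0],[0,0,0],0.3],[[0.2,-0.8,0],[0,0,0],0.3],[[0,-0.3,0],[0,0,0],0.3],[[0,0,0],[0,0,0],0.3]]'
python3 - <<'E'
from h import *
for n in("top","side"):
    im=bot.capture(n); cv2.imwrite(f"pics/{n}3.png",im)
s=cv2.imread("pics/side3.png")[100:280,230:370]; t=cv2.imread("pics/top3.png")[170:250,220:380]
cv2.imwrite("pics/c5.png",np.hstack([cv2.resize(s,(311,400),interpolation=2),cv2.resize(t,(480,400),interpolation=2)]))
E
```

```text
time: 6.97
tool_pos: [551.2, 13.0, 186.6]
tcp_rot: [3.141, 0.0, 1.58]
contact_force: [0.8, -0.6, -0.5]
grip_width: 59.7
finger_force: 0.0
time: 7.8
tool_pos: [572.1, -226.0, 214.6]
tcp_rot: [3.142, 0.0, 1.577]
contact_force: [-0.4, 0.2, -1.1]
grip_width: 59.8
finger_force: 0.0
```

View pics/c5.png

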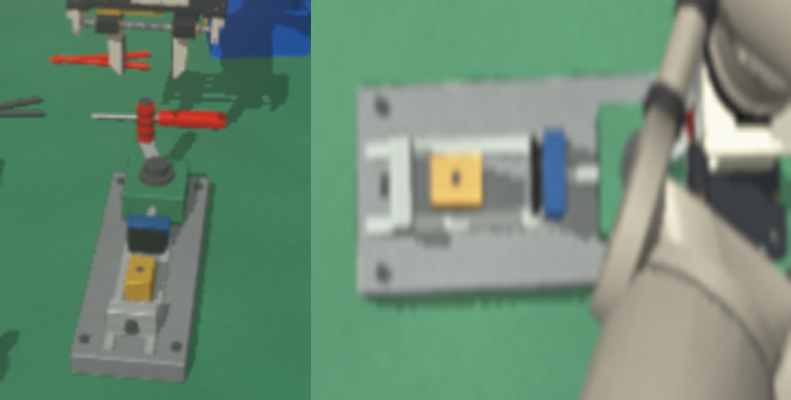

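The blank sits flat in the channel at crop (457,180), aligned with it, between jaw (550,170) and stop (400,180). The fingers straddle the sleeve in x. Descend on the sleeve.

```bash
python3 -m pendant '[[[0.04,0.06,-0.3],[0,0,0],0.3],[[0.03,0.06,-0.6],[0,0,0],0.3],[[0,0,-0.6],[0,0,0],0.3],[[0,0,-0.6],[0,0,0],0.3],[[0,0,-0.5],[0,0,0],0.3],[[0,0,-0.3],[0,0,0],0.3],[[0,0,-0.1],[0,0,0],0.3],[[0,0,0],[0,0,0],0.3],[[0,0,0],[0,0,0],0.3],[[0,0,0],[0,0,0],0.3]]'
python3 -m pendant '[[[0,0,0],[0,0,0],-0.3],[[0,0,0],[0,0,0],-0.4],[[0,0,0],[0,0,0],-0.5],[[0,0,0],[0,0,0],-0.6],[[0,0,0],[0,0,0],-1],[[0,0,0],[0,0,0],-1],[[0,0,0],[0,0,0],-1],[[0,0,0],[0,0,0],-1],[[0,0,0],[0,0,0],-1],[[0,0,0],[0,0,0],-1]]'
```

```text
time: 8.73
tool_pos: [575.1, -220.5, 125.8]
tcp_rot: [3.14, 0.001, 1.58]
contact_force: [0.4, -0.4, 0.9]
grip_width: 60.0
finger_force: 0.0
time: 9.57
tool_pos: [574.7, -220.5, 124.7]
tcp_rot: [3.141, 0.0, 1.58]
contact_force: [2.0, -0.1, -0.1]
grip_width: 23.7
finger_force: 30.0
```

Holding the sleeve (23.7 mm, 30 N). I work out the row steps for the circle.

```bash
cat > circ.py <<'E'
import numpy as np,sys
a0,st,n=map(float,sys.argv[1:4])
ra=np.zeros(2);out=[]
for k in range(1,int(n)+1):
    p=lambda a:55*np.array([np.cos(a),-np.sin(a)])
    d=np.round((p(a0+k*st)-p(a0)-ra)/30,2); ra+=d*30; out.append(d.tolist())
    if k%10==0: print(round(a0+k*st,3),out); out=[]
E
python3 circ.py 1.145 0.2 30
```

```text
3.145 [[-0.35, -0.12], [-0.36, -0.04], [-0.37, 0.02], [-0.35, 0.1], [-0.32, 0.17], [-0.29, 0.23], [-0.23, 0.28], [-0.18, 0.32], [-0.11, 0.35], [-0.03, 0.37]]
5.145 [[0.04, 0.36], [0.11, 0.35], [0.17, 0.32], [0.24, 0.28], [0.29, 0.23], [0.32, 0.16], [0.36, 0.1], [0.36, 0.02], [0.37, -0.05], [0.34, -0.12]]
7.145 [[0.32, -0.18], [0.27, -0.25], [0.22, -0.29], [0.15, -0.33], [0.09, -0.36], [0.01, -0.36], [-0.06, -0.36], [-0.13, -0.35], [-0.19, -0.31], [-0.25, -0.26]]
```

```bash
python3 -m pendant '[[[-0.35,-0.12,0],[0,0,0],-1],[[-0.36,-0.04,0],[0,0,0],-1],[[-0.37,0.02,0],[0,0,0],-1],[[-0.35,0.1,0],[0,0,0],-1],[[-0.32,0.17,0],[0,0,0],-1],[[-0.29,0.23,0],[0,0,0],-1],[[-0.23,0.28,0],[0,0,0],-1],[[-0.18,0.32,0],[0,0,0],-1],[[-0.11,0.35,0],[0,0,0],-1],[[-0.03,0.37,0],[0,0,0],-1]]'
```

```text
time: 10.4
tool_pos: [499.6, -170.9, 124.8]
tcp_rot: [3.134, 0.003, 1.58]
contact_force: [14.5, -5.7, -12.3]
grip_width: 23.7
finger_force: 30.0
```

Radial pull shows the hub about 2.6 mm further in x than assumed; the drag is as expected. I re-centre the circle to (554.6, -169.3).

```bash
cat > circ.py <<'E'
import numpy as np,sys
# cmd x y, centre x y, a start, step, n
x,y,cx,cy,a0,st,n=map(float,sys.argv[1:8])
q=np.array([x,y]);out=[]
for k in range(1,int(n)+1):
    a=a0+k*st; t=np.array([cx+55*np.cos(a),cy-55*np.sin(a)])
    g=q-[x,y]; e=np.array([x,y])-[cx+55*np.cos(a0),cy-55*np.sin(a0)]
    t=t+e*max(0,1-k/5)  # blend out initial offset
    d=np.round((t-q)/30,2); q=q+d*30; out.append(d.tolist())
    if k%10==0 or k==int(n): print(round(a,3),out,q.round(1)); out=[]
E
python3 circ.py 497 -170.1 554.6 -169.3 3.12 0.2 10
```

```text
5.12 [[0.05, 0.36], [0.11, 0.35], [0.19, 0.32], [0.25, 0.29], [0.3, 0.23], [0.32, 0.17], [0.35, 0.11], [0.36, 0.03], [0.37, -0.04], [0.35, -0.11]] [ 576.5 -118.8]
```

```bash
python3 -m pendant '[[[0.05,0.36,0],[0,0,0],-1],[[0.11,0.35,0],[0,0,0],-1],[[0.19,0.32,0],[0,0,0],-1],[[0.25,0.29,0],[0,0,0],-1],[[0.3,0.23,0],[0,0,0],-1],[[0.32,0.17,0],[0,0,0],-1],[[0.35,0.11,0],[0,0,0],-1],[[0.36,0.03,0],[0,0,0],-1],[[0.37,-0.04,0],[0,0,0],-1],[[0.35,-0.11,0],[0,0,0],-1]]'
```

```text
time: 11.23
tool_pos: [574.9, -118.0, 124.6]
tcp_rot: [-3.137, -0.001, 1.58]
contact_force: [-6.1, -0.1, 5.3]
grip_width: 23.8
finger_force: 30.0
```

```bash
python3 circ.py 576.5 -118.8 554.6 -169.3 5.12 0.2 10
```

```text
7.12 [[0.32, -0.18], [0.28, -0.24], [0.22, -0.28], [0.16, -0.33], [0.1, -0.36], [0.02, -0.36], [-0.05, -0.36], [-0.12, -0.35], [-0.19, -0.31], [-0.24, -0.27]] [ 591.5 -210. ]
```

```bash
python3 -m pendant '[[[0.32,-0.18,0],[0,0,0],-1],[[0.28,-0.24,0],[0,0,0],-1],[[0.22,-0.28,0],[0,0,0],-1],[[0.16,-0.33,0],[0,0,0],-1],[[0.1,-0.36,0],[0,0,0],-1],[[0.02,-0.36,0],[0,0,0],-1],[[-0.05,-0.36,0],[0,0,0],-1],[[-0.12,-0.35,0],[0,0,0],-1],[[-0.19,-0.31,0],[0,0,0],-1],[[-0.24,-0.27,0],[0,0,0],-1]]'
python3 circ.py 591.5 -210 554.6 -169.3 7.12 0.08 20
```

```text
time: 12.07
tool_pos: [592.6, -209.3, 124.7]
tcp_rot: [3.139, -0.001, 1.58]
contact_force: [5.7, 5.2, -0.7]
grip_width: 23.3
finger_force: 30.0
7.92 [[-0.11, -0.09], [-0.12, -0.09], [-0.13, -0.08], [-0.13, -0.06], [-0.14, -0.06], [-0.14, -0.04], [-0.14, -0.03], [-0.15, -0.02], [-0.14, -0.01], [-0.15, 0.01]] [ 551.  -224.1]
8.72 [[-0.15, 0.01], [-0.14, 0.03], [-0.14, 0.04], [-0.14, 0.05], [-0.13, 0.06], [-0.13, 0.07], [-0.12, 0.08], [-0.12, 0.09], [-0.11, 0.1], [-0.1, 0.11]] [ 512.6 -204.9]
```

```bash
python3 -m pendant '[[[-0.11,-0.09,0],[0,0,0],-1],[[-0.12,-0.09,0],[0,0,0],-1],[[-0.13,-0.08,0],[0,0,0],-1],[[-0.13,-0.06,0],[0,0,0],-1],[[-0.14,-0.06,0],[0,0,0],-1],[[-0.14,-0.04,0],[0,0,0],-1],[[-0.14,-0.03,0],[0,0,0],-1],[[-0.15,-0.02,0],[0,0,0],-1],[[-0.14,-0.01,0],[0,0,0],-1],[[-0.15,0.01,0],[0,0,0],-1]]'
python3 circ.py 551 -224.1 554.6 -169.3 7.92 0.02 50
```

```text
time: 12.9
tool_pos: [552.1, -224.2, 124.7]
tcp_rot: [3.138, 0.001, 1.58]
contact_force: [7.3, -1.0, -4.3]
grip_width: 23.2
finger_force: 30.0
8.12 [[-0.04, 0.0], [-0.03, 0.01], [-0.04, -0.0], [-0.04, 0.0], [-0.03, 0.01], [-0.04, 0.0], [-0.04, 0.01], [-0.03, 0.01], [-0.04, 0.01], [-0.03, 0.01]] [ 540.2 -222.3]
8.32 [[-0.04, 0.01], [-0.03, 0.01], [-0.04, 0.01], [-0.03, 0.01], [-0.04, 0.01], [-0.03, 0.02], [-0.03, 0.01], [-0.04, 0.02], [-0.03, 0.01], [-0.03, 0.02]] [ 530.  -218.4]
8.52 [[-0.04, 0.02], [-0.03, 0.01], [-0.03, 0.02], [-0.03, 0.02], [-0.03, 0.02], [-0.03, 0.02], [-0.03, 0.02], [-0.03, 0.02], [-0.03, 0.02], [-0.03, 0.03]] [ 520.7 -212.4]
8.72 [[-0.03, 0.02], [-0.03, 0.02], [-0.03, 0.03], [-0.02, 0.02], [-0.03, 0.03], [-0.03, 0.02], [-0.02, 0.03], [-0.03, 0.02], [-0.02, 0.03], [-0.03, 0.03]] [ 512.6 -204.9]
8.92 [[-0.02, 0.03], [-0.02, 0.03], [-0.03, 0.02], [-0.02, 0.03], [-0.02, 0.03], [-0.02, 0.03], [-0.02, 0.04], [-0.02, 0.03], [-0.02, 0.03], [-0.01, 0.03]] [ 506.6 -195.9]
```

```bash
python3 -m pendant '[[[-0.04,0,0],[0,0,0],-1],[[-0.03,0.01,0],[0,0,0],-1],[[-0.04,0,0],[0,0,0],-1],[[-0.04,0,0],[0,0,0],-1],[[-0.03,0.01,0],[0,0,0],-1],[[-0.04,0,0],[0,0,0],-1],[[-0.04,0.01,0],[0,0,0],-1],[[-0.03,0.01,0],[0,0,0],-1],[[-0.04,0.01,0],[0,0,0],-1],[[-0.03,0.01,0],[0,0,0],-1]]'
```

```text
time: 13.73
tool_pos: [541.4, -222.6, 124.8]
tcp_rot: [3.138, 0.001, 1.58]
contact_force: [6.1, -1.5, -4.4]
grip_width: 23.7
finger_force: 30.0
```

```bash
python3 -m pendant '[[[-0.04,0.01,0],[0,0,0],-1],[[-0.03,0.01,0],[0,0,0],-1],[[-0.04,0.01,0],[0,0,0],-1],[[-0.03,0.01,0],[0,0,0],-1],[[-0.04,0.01,0],[0,0,0],-1],[[-0.03,0.02,0],[0,0,0],-1],[[-0.03,0.01,0],[0,0,0],-1],[[-0.04,0.02,0],[0,0,0],-1],[[-0.03,0.01,0],[0,0,0],-1],[[-0.03,0.02,0],[0,0,0],-1]]'
```

```text
time: 14.57
tool_pos: [531.4, -219.1, 124.8]
tcp_rot: [3.138, 0.002, 1.58]
contact_force: [7.9, -1.9, -5.9]
grip_width: 23.7
finger_force: 30.0
```

```bash
python3 -m pendant '[[[-0.02,0.01,0],[0,0,0],-1],[[-0.02,0.01,0],[0,0,0],-1],[[-0.01,0.01,0],[0,0,0],-1],[[-0.02,0.01,0],[0,0,0],-1],[[-0.02,0.01,0],[0,0,0],-1],[[-0.01,0.01,0],[0,0,0],-1],[[-0.02,0.01,0],[0,0,0],-1],[[-0.02,0.01,0],[0,0,0],-1],[[-0.01,0.01,0],[0,0,0],-1],[[-0.01,0,0],[0,0,0],-1]]'
```

```text
time: 15.4
tool_pos: [526.9, -216.8, 124.8]
tcp_rot: [3.137, 0.003, 1.58]
contact_force: [9.1, -4.0, -6.1]
grip_width: 23.4
finger_force: 30.0
```

Tangential force is climbing at the expected clamping rate (6.3, 7.9, 9.8 N), so the jaw is biting. One small final nudge.

```bash
python3 -m pendant '[[[0,0,0],[0,0,0],-1],[[0,0,0],[0,0,0],-1],[[0,0,0],[0,0,0],-1],[[-0.01,0.01,0],[0,0,0],-1],[[-0.02,0.01,0],[0,0,0],-1],[[-0.01,0.01,0],[0,0,0],-1],[[-0.01,0.01,0],[0,0,0],-1],[[-0.01,0.01,0],[0,0,0],-1],[[-0.01,0,0],[0,0,0],-1],[[0,0,0],[0,0,0],-1]]'
```

```text
time: 16.23
tool_pos: [525.0, -215.5, 124.8]
tcp_rot: [3.137, 0.003, 1.58]
contact_force: [9.3, -4.4, -5.8]
grip_width: 23.5
finger_force: 30.0
```

About 20 N of clamping. Relax the hand a little, open, rise.

```bash
python3 -m pendant '[[[0.03,-0.02,0],[0,0,0],-1],[[0,0,0],[0,0,0],-1],[[0,0,0],[0,0,0],0.2],[[0,0,0],[0,0,0],0.2],[[0,0,0],[0,0,0],0.2],[[0,0,0],[0,0,0],0.2],[[0,0,0],[0,0,0],0.2],[[0,0,0.3],[0,0,0],0.2],[[0,0,0.7],[0,0,0],0.2],[[0,0,1],[0,0,0],0.2]]'
python3 -m pendant '[[[0,0,1],[0,0,0],0.2],[[-0.5,0,1],[0,0,0],0.2],[[-1,0,0.3],[0,0,0],0.2],[[-1,0,0],[0,0,0],0.2],[[-1,0,0],[0,0,0],0.2],[[-0.5,0,0],[0,0,0],0.2],[[0,0,0],[0,0,0],0.2],[[0,0,0],[0,0,0],0.2],[[0,0,0],[0,0,0],0.2],[[0,0,0],[0,0,0],0.2]]'
python3 - <<'E'
from h import *
for n in("top","side"):
    im=bot.capture(n); cv2.imwrite(f"pics/{n}4.png",im)
s=cv2.imread("pics/side4.png")[100:380,190:390]; t=cv2.imread("pics/top4.png")[130:260,140:380]
cv2.imwrite("pics/c6.png",np.hstack([cv2.resize(s,(286,400),interpolation=2),cv2.resize(t,(510,400),interpolation=2)]))
E
```

```text
time: 17.07
tool_pos: [522.5, -214.1, 183.7]
tcp_rot: [-3.137, -0.003, 1.58]
contact_force: [0.3, -0.3, 0.0]
grip_width: 55.5
finger_force: 0.0
time: 17.9
tool_pos: [404.7, -214.9, 253.8]
tcp_rot: [3.141, 0.0, 1.58]
contact_force: [-0.2, -0.4, 0.1]
grip_width: 55.2
finger_force: 0.0
```

View pics/c6.png

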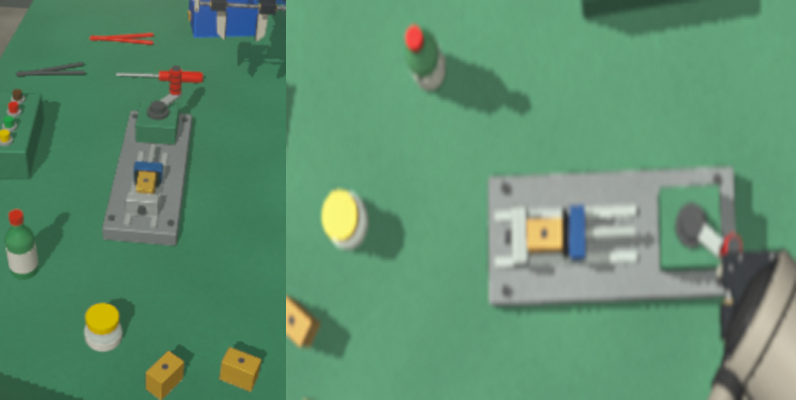

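The blank (top crop (545,234)) is held between the jaw (575,232) and the stop (515,235). The tin, bottle and screwdriver are in place and the arm is clear.

```bash
python3 -c "
from plant import bot
print(bot.close_job())"
```

```text
the job is handed in; nothing more can be done
None
```

The blank is clamped against the stop at about 20 N, estimated from the force at the sleeve. I let go of the sleeve, left the tin, oil bottle and screwdriver undisturbed, and handed the job in at about 18 s of the 72 s allowed.

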